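# Jack up the granite plate and hold it

## Robot

A 6-joint arm with a two-finger parallel gripper is mounted at the origin on the work surface. World frame = base frame: x ahead of the robot, y to its left, z up, the work surface at z = 0. Lengths are in m, angles in rad, forces in N, time in s.
With the tool pointing down it reaches from about 0.35 to 0.975 m from the base axis. Payload 4.9 kg.
Tool frame: the origin (TCP) lies at the centre of the arm's flange, where the gripper is bolted on; the fingertips stand 173 mm ahead of it and the grasp point (between the pads) lies 155 mm ahead of it (bot.tcp_to_tips is the distance from the TCP to the fingertips, in m); z points along the fingers, y is the line along which they close (so a half turn about z gives the same grasp; the last joint's range is limited). The gripper opens to 85 mm and grips with 20 to 120 N. Pads are 22 mm wide; open, the fingers measure 114 mm over their backs; the gripper's body (76 mm by 85 mm) begins 54 mm behind the grasp point. The pads swing forward as they close: fully open they stand 13 mm farther back than shut.
Start: joints at [1.213, 0.053, 1.613, -0, 1.476, -0.119], TCP at [0.148, 0.607, 0.405] pointing down, gripper open.
Joint ranges: [-3.01, 3.01], [-1.01, 2.22], [0.06, 2.58], [-1.02, 4.17], [0.09, 2.62], [-3.14, 3.14]. Speed limits (rad/s): [2.57, 2.57, 3.14, 3.14, 3.14, 3.14].

## Interface

Orientations are given as a 3x3 rotation matrix whose columns are the frame's x, y, z axes.
In Python, from cell import bot gives the robot as it stands. Calls block until the motion is done:
- bot.move_to(position, orientation): joint-space move of the TCP to a pose.
- bot.servo_line(position, attitude=None, velocity=0.15): straight line of the TCP; attitude=None keeps the orientation; velocity is the mean speed in m/s.
- bot.movej(angles): joint-space move.
- bot.gripper_to(opening, f_grip=None): opening from 0.0 (shut) to 1.0 (fully open); f_grip is the grip in N (None keeps the last); returns when the fingers have stopped.
- bot.wait(seconds).
- bot.inverse_kinematics(position, orientation): joint angles nearest the present ones, or None.
- bot.get_image(name): name is "scene" or "top" or "wrist"; returns the picture (400x640x3 uint8, red, green, blue); there is no depth.
- bot.calibration(name): a dict with "K" (3x3 intrinsics, pixels), "xyz" and "attitude" of the camera in the world; the wrist camera has in their place "mount" (4x4, takes a point from camera to tool coordinates, whose origin is the TCP and whose axes are the flange's). Camera axes: x right, y up, looking along -z (the intrinsics and any distortion apply to the point x, -y, -z); pixel columns grow to the right and rows downward; lengths in m; the calibration is good to about 2 mm. A picture is of the moment at which its call begins: read the wrist's pose just before it. calibration takes no time and is no camera call.
A pose or a line that the arm cannot do raises bot.PlanningError and nothing moves.
- bot.sign_off(): hands the job in; it is judged then, once.
Readings, each from a call of its own:
- bot.read_time(): time.
- bot.read_joint_pos(): joint angles.
- bot.read_qd(): joint speeds.
- bot.read_tau(): joint torques, N m.
- bot.read_tcp_pos(): TCP position.
- bot.read_orientation(): TCP orientation.
- bot.read_force(): force on the tool from outside, world axes, zero at the start.
- bot.read_torque(): the same for the moment, N m.
- bot.read_grip_width(): opening from 0.0 (shut) to 1.0 (fully open).
- bot.read_grasp_force(): force on a finger pad.
Only numpy, scipy, OpenCV 4.12 (cv2) and the standard library are available. Lean on these libraries where they do the work, as an engineer would, in place of code of your own. Each camera call takes 0.05 s, during which the arm holds its last target. There are 200 camera calls.

## Task

Pick up the small bench jack and set it on the table with its saddle centred under the marked lift point of the granite plate: the long round-ended lug with the raised ring. Give the handle one full trial stroke down, let it come all the way back up so that the plate rests on its feet, then press it fully down again and finish while still holding it down, with the jack alone carrying the front of the plate so that a shim can be slipped under a foot. Do not touch the plate while it is jacked up, do not tip the jack over, and leave the other things on the bench where they are.

Things in the scene. Friction and masses are not known exactly. Their poses are not given: they have to be found in the camera images.
- jack: Loose dark steel bench jack, 0.75 kg. Origin on its underside below the housing; x points to the saddle, z up. Base plate 60 wide, 10 thick, x = -145 to +97 mm. Grasp it from above by the housing, a block 40 long (x) by 36 wide (y), top at z = 68, free on both sides, fingers closing along y. Saddle on a ram at x = +72. Handle hinged at x = -30, z = 46, sloping up rearwards.
- saddle (a point): Centre of the top face of the jack's saddle, a flat steel disc 36 mm across. 46 mm above the jack's underside with the handle up (72 mm ahead of the jack's origin), 64 mm with the handle fully down.
- handle_pad (a point): Centre of the top face of the flat rubber pad (44 x 34 x 10 mm) at the end of the jack's handle; push it down from above. Handle up: 94 mm above the table, 124 mm behind (-x of) the jack's origin, sloping 0.42 rad; fully down: 43 mm above the table, 135 mm behind the origin, almost level.
- jack_handle (a joint): Handle angle in rad: 0 = up (spring and load return it there when let go), 0.5 = fully down at its stop. The saddle rises 36 mm per rad, 18 mm at full stroke. Pressing the pad takes about 2 N at first, 6 to 11 N once the plate is being lifted.
- stand: Fixed grey stand of the tilting granite plate. Origin on the table straight below the lift point; x points from there into the stand (the jack goes in along +x), z up. Its base, 22 mm high and 200 wide, begins at x = 60 mm; the table under the lug is free. The plate (175 x 200 x 42 mm, 4 kg, top at z = 84 mm, dial comparator on it) rests on two front feet and tilts about a rear hinge 245 mm from the lift point.
- lift_point (a point): Lift point: centre of the flat underside of the long round-ended steel lug (44 mm wide, 10 thick, raised ring of 26 mm across on its top) in the middle of the plate's front edge. 53 mm above the table at rest, 7 above the lowered saddle; 64 at full stroke. The plate's front face is 49 mm farther on (stand +x); the shorter square lugs 66 mm to either side begin at x = 19 mm and are no lift points.
- gauge_case: Bystander, leave it: closed wooden gauge-block case, 172 x 92 x 46 mm; may stand at the left or the right. Origin at the centre of its underside.
- pin_block: Bystander, leave it: black block 100 x 70 x 24 mm full of upright steel gauge pins up to 58 mm high. Origin at the centre of its underside.
- v_block: Bystander, leave it: steel V-block 70 x 50 x 42 mm. Origin at the centre of its underside.
- ring_gauge: Bystander, leave it: steel ring gauge, 60 mm outside, 32 mm bore, 20 mm high. Origin at the centre of its underside.
- loupe: Bystander, leave it: small black loupe, 38 mm across, 40 mm high. Origin at the centre of its underside.
- cylinder_square: Bystander, leave it: upright steel cylinder square, 50 mm across, 110 mm high. Origin at the centre of its underside.
- setting_block: Bystander, leave it: flat steel setting block 75 x 50 x 25 mm. Origin at the centre of its underside.

How it is judged:
On the way, in this order (a step that is already met when the one before it is completed fails the run):
1. the jack stands on the table, handle up, its saddle within 10 mm of the spot under the lift point (horizontal distance between saddle and lift_point below 0.01 m and height (world z) of jack below 0.004 m and angle between jack's own z axis and vertical below 0.06 rad and linear speed of jack below 0.02 m/s and value of joint jack_handle below 0.1 rad and height (world z) of lift_point below 0.0545 m), for 0.2 s.
2. trial stroke: the handle is pressed down and the jack lifts the front of the plate (horizontal distance between saddle and lift_point below 0.01 m and height (world z) of jack below 0.004 m and angle between jack's own z axis and vertical below 0.06 rad and value of joint jack_handle above 0.45 rad and height (world z) of lift_point above 0.06 m and contact force between jack and stand above 2 N and contact force between each of the fingers, the arm and stand below 0.5 N), for 0.1 s.
3. the handle is back up and the plate rests on its feet again (horizontal distance between saddle and lift_point below 0.01 m and height (world z) of jack below 0.004 m and angle between jack's own z axis and vertical below 0.06 rad and value of joint jack_handle below 0.08 rad and height (world z) of lift_point below 0.0545 m), for 0.1 s.
At the end, for the whole second after the job is handed in: Jack level on the table, saddle within 10 mm of the lift point; fingers hold its handle down (over 0.45 of 0.5 rad, over 1 N), still; lift point over 60 mm high (53 at rest), borne by the jack (over 2 N), not touched by the robot; bystanders within 30 mm of their start (all of step 2 and contact force between the fingers and jack above 1 N and velocity of joint jack_handle below 0.1 rad/s and linear speed of jack below 0.05 m/s and distance of each of gauge_case, pin_block, v_block, ring_gauge, loupe, cylinder_square, setting_block from where it was at the start of the episode below 0.03 m); the arm keeps its last pose, push and grip.
It fails at once if the jack is tipped over (angle between jack's own z axis and vertical above 0.6 rad).
It fails at once if a bystander is moved by more than 30 mm (distance of any of gauge_case, pin_block, v_block, ring_gauge, loupe, cylinder_square, setting_block from where it was at the start of the episode above 0.03 m).
It also fails if it takes over 64 s, if anything falls off the work surface, if the arm or the gripper's body presses on something with over 40 N, if the wrist force passes 120 N, or if a joint passes its speed limit or range.

## Working session

There is one attempt and no reset: what is moved stays moved. The work goes in short steps, each a Python script; the robot and the scene stay as the last script left them, time stands still between calls to the robot, and variables do not carry over. Pictures are saved under pics/ and viewed, at most 10 in all, crops included, and the job is handed in when it is done.

```bash
ls; mkdir -p pics
python3 - <<'E'
from cell import bot
import cv2,numpy as np
for n in ["scene","top"]:
    im=bot.get_image(n); cv2.imwrite(f"pics/{n}0.png",im[:,:,::-1])
    c=bot.calibration(n); print(n,{k:np.round(v,4).tolist() if not isinstance(v,str) else v for k,v in c.items()})
c=bot.calibration("wrist");print(c)
print(bot.tcp_to_tips,bot.read_orientation(),bot.read_time())
E
```

```text
pics
scene {'K': [[418.3446, 0.0, 315.1155], [0.0, 418.3446, 201.9078], [0.0, 0.0, 1.0]], 'xyz': [0.9673, -0.5005, 1.1479], 'attitude': [[0.7595, -0.5537, 0.3414], [0.6505, 0.6536, -0.3869], [-0.0089, 0.516, 0.8566]]}
top {'K': [[427.2485, 0.0, 323.5967], [0.0, 427.2485, 197.8152], [0.0, 0.0, 1.0]], 'xyz': [0.3294, -0.0029, 1.6871], 'attitude': [[-0.0243, 0.9923, -0.1217], [-0.9997, -0.0249, -0.0036], [-0.0066, 0.1216, 0.9926]]}
{'K': array([[314.61977868,   0.        , 322.33477661],
       [  0.        , 314.61977868, 195.65584099],
       [  0.        ,   0.        ,   1.        ]]), 'mount': array([[ 7.53683743e-04,  9.53836257e-01,  3.00326202e-01,
         7.73759070e-02],
       [ 9.99999700e-01, -6.65006662e-04, -3.97487966e-04,
         1.70513001e-03],
       [-1.79419508e-04,  3.00326411e-01, -9.53836472e-01,
         3.03238832e-02],
       [ 0.00000000e+00,  0.00000000e+00,  0.00000000e+00,
         1.00000000e+00]])}
0.1734 [[-9.71623602e-01  2.36531544e-01 -6.37029747e-04]
 [ 2.36532300e-01  9.71622155e-01 -1.69079904e-03]
 [ 2.19024908e-04 -1.79349837e-03 -9.99998368e-01]] 0.1
```

View pics/top0.png

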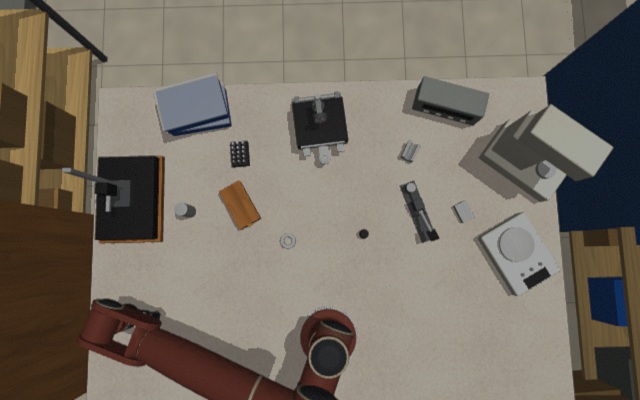

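View pics/scene0.png

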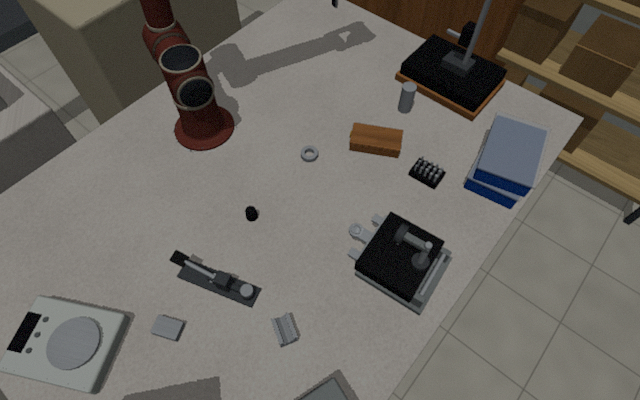

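```bash
cat > h.py <<'E'
from cell import bot
import cv2,numpy as np
def cam(n):
    c=bot.calibration(n)
    if n!="wrist": return c["K"],np.array(c["xyz"]),np.array(c["attitude"])
    T=np.eye(4);T[:3,:3]=bot.read_orientation();T[:3,3]=bot.read_tcp_pos();T=T@c["mount"]
    return c["K"],T[:3,3],T[:3,:3]
def shot(n,name):
    C=cam(n);im=bot.get_image(n);cv2.imwrite(f"pics/{name}.png",im[:,:,::-1]);np.savez(f"pics/{name}.npz",K=C[0],p=C[1],R=C[2]);return im
def ray(C,uv,z):
    K,p,R=C;d=R@(np.array([1,-1,-1])*(np.linalg.inv(K)@[*uv,1]));return p+d*(z-p[2])/d[2]
def proj(C,P):
    K,p,R=C;q=R.T@(np.array(P)-p)*[1,-1,-1];q=K@q;return q[:2]/q[2]
def load(name):
    z=np.load(f"pics/{name}.npz");return z["K"],z["p"],z["R"]
def down(yaw): # tool x = -heading, tool z down
    c,s=np.cos(yaw),np.sin(yaw);return np.array([[-c,-s,0],[-s,c,0],[0,0,-1.]]).T.T if False else np.column_stack([[-c,-s,0],[-s,c,0],[0,0,-1]])
E
sed -i 's/return np.array.*if False else /return /' h.py
python3 - <<'E'
from h import *
C=cam("top")
s=ray(C,(409,187),.046);p=ray(C,(432,237),.094);l=ray(C,(324,155),.063)
print(s,p,l)
d=(s-p)[:2];print(np.linalg.norm(d),np.arctan2(d[1],d[0]))
m=(s+p)/2
bot.move_to([m[0]+.0,m[1],.42],down(0.2)); shot("wrist","wj")
bot.move_to([l[0]-.03,l[1],.40],down(0.1)); shot("wrist","ws")
print(bot.read_time())
E
```

```text
[ 0.56461171 -0.32890447  0.046     ] [ 0.36834594 -0.39543852  0.094     ] [ 0.69576232 -0.00257038  0.063     ]
0.20723665837897076 0.32684165539913174
5.275
```

View pics/wj.png

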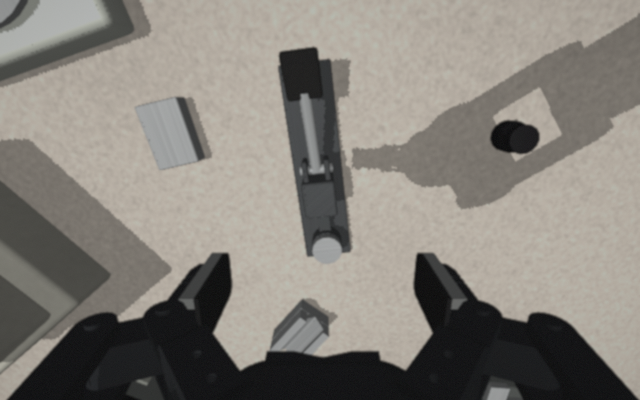

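View pics/ws.png

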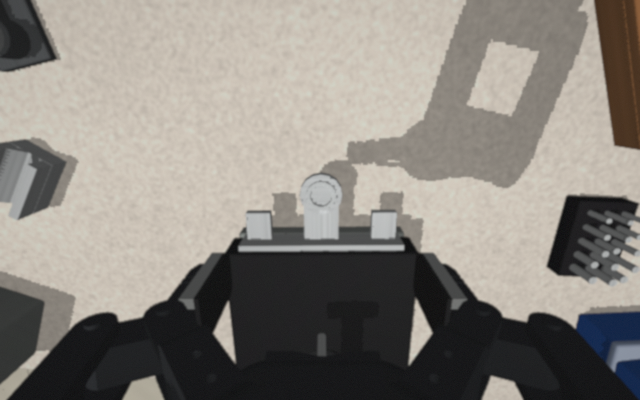

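Run:
```python
from h import *
def blob(im,x0,y0,x1,y1,f):
    m=np.zeros(im.shape[:2],np.uint8);m[y0:y1,x0:x1]=f(im[y0:y1,x0:x1].astype(int))
    n,_,st,ce=cv2.connectedComponentsWithStats(m);i=1+np.argmax(st[1:,4]);return ce[i],st[i]
a=cv2.imread("pics/wj.png");b=cv2.imread("pics/ws.png");A=load("wj");B=load("ws")
neu=lambda t:lambda q:((q.min(2)>t)&(q.max(2)-q.min(2)<14))
sc,st=blob(a,308,230,346,266,neu(130));print("saddle",sc,st)
pc,st=blob(a,272,40,325,105,lambda q:q.max(2)<45);print("pad",pc,st)
hc,st=blob(a,295,182,345,216,lambda q:(q.max(2)<75));print("hous",hc,st)
print("gray rows",a[197,285:355:3].mean(1).astype(int))
s=ray(A,sc,.046)[:2];p=ray(A,pc,.092)[:2];h=ray(A,(319,197),.068)[:2]
d=s-p;print(s,p,np.linalg.norm(d),"yaw",np.arctan2(d[1],d[0]),"hous-saddle",h-s)
g=cv2.cvtColor(b,cv2.COLOR_BGR2GRAY)
crop=cv2.resize(np.hstack([b[160:260,230:410]]),None,fx=4,fy=4,interpolation=cv2.INTER_CUBIC);
crop2=cv2.resize(a[170:270,280:360],None,fx=4,fy=4,interpolation=cv2.INTER_CUBIC)
crop2=cv2.resize(crop2,(320,400));cv2.imwrite("pics/crop.png",cv2.resize(np.hstack([crop[:, :],]),(720,400)));cv2.imwrite("pics/crop2.png",crop2)
for q in [(247,212),(396,210),(321,194)]: print(ray(B,q,.063))
```

```text
saddle [326.58928571 250.95292208] [310 238  33  27 616]
pad [301.38228571  73.44685714] [ 280   49   43   52 1750]
hous [324.76252319 194.86827458] [299 182  46  34 539]
gray rows [181 177 174 176 145  74  69  76  77  78  77  79  78  79  77  76  73  50
  51  52  89 153 163 175]
[ 0.56526592 -0.33430817] [ 0.37603062 -0.39717932] 0.199406070275496 yaw 0.32076439770993126 hous-saddle [-0.07241242 -0.02373152]
[ 0.71078742 -0.07597471  0.063     ]
[0.69319164 0.07775534 0.063     ]
[ 0.68364446 -0.00135815  0.063     ]
```

View pics/crop.png

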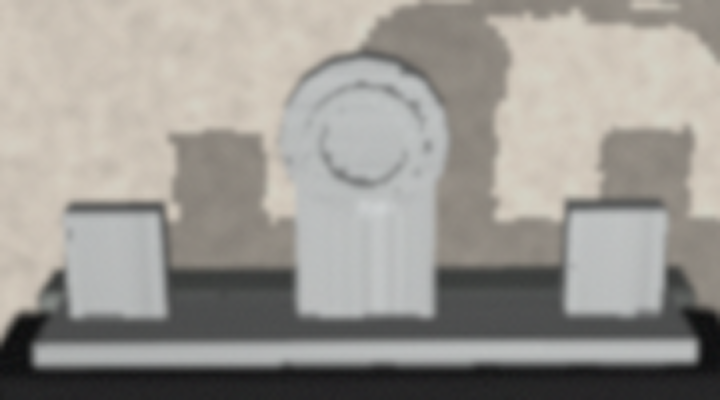

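Run:
```python
from h import *
C=load("ws");a=ray(C,(246.5,212.5),.063);b=ray(C,(396.2,211.7),.063);print("stand yaw",np.arctan2(a[0]-b[0],b[1]-a[1]), "ring",ray(C,(321.5,193.6),.063))
yaw=.32;s=np.array([.5653,-.3343]);u=np.array([np.cos(yaw),np.sin(yaw)]);o=s-.072*u
R=down(yaw)
bot.move_to([*o,.32],R)
bot.servo_line([*o,.205],velocity=.08)
bot.gripper_to(0,60)
print(bot.read_grip_width(),bot.read_grasp_force(),bot.read_force())
bot.servo_line([*o,.215],velocity=.05)
print(bot.read_force(),bot.read_time())
shot("wrist","wg"); 
bot.servo_line([*o,.33],velocity=.15)
shot("top","tg")
print(bot.read_tcp_pos(),bot.read_time())
```

```text
stand yaw 0.10536893080715776 ring [ 0.68316859 -0.00089246  0.063     ]
0.412042521098163 61.93589687347412 [ 0.91822316 -2.37393214  0.49489856]
[-0.27335847 -0.4988105  -8.30424538] 9.2083
[ 0.49648816 -0.35652499  0.3279297 ] 10.225
```

View pics/wg.png

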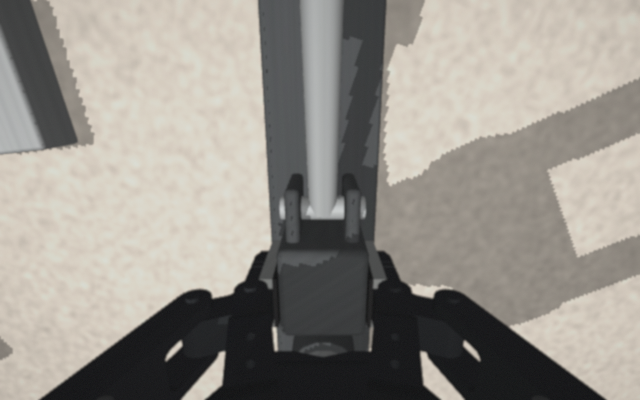

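Run:
```python
from h import *
C=load("wg");o=np.array([.49695,-.35695]);u=np.array([np.cos(.32),np.sin(.32)]);v=np.array([-u[1],u[0]])
for q in [(322,219),(322,249),(322,335),(278,335),(366,335),(262,100),(386,100)]: 
  for z in (.078,.02): d=ray(C,q,z)[:2]-o;print(q,z,d@u,d@v)
```

```text
(322, 219) 0.078 -0.03458499194293434 0.002577369277431541
(322, 219) 0.02 -0.011522107743488977 0.0026598937106575545
(322, 249) 0.078 -0.02259925870108046 0.0025828375490102792
(322, 249) 0.02 0.0070350520444393315 0.002668360075409944
(322, 335) 0.078 0.016383086192376602 0.0026006225309010015
(322, 335) 0.02 0.06739027508326982 0.002695896042055533
(278, 335) 0.078 0.01636130950047742 -0.015406442813854237
(278, 335) 0.02 0.06735655886891134 -0.02518391591199417
(366, 335) 0.078 0.016404879626500363 0.020621531958676827
(366, 335) 0.02 0.06742401721912421 0.030597142384435873
(262, 100) 0.078 -0.07565679954174659 -0.01673614727172784
(262, 100) 0.02 -0.07511238470115628 -0.027242658385029914
(386, 100) 0.078 -0.07568689062140654 0.023157235298653385
(386, 100) 0.02 -0.0751589738386061 0.034523097610137984
```

Run:
```python
from h import *
L=np.array([.6832,-.0025]);y=.105;u=np.array([np.cos(y),np.sin(y)]);t=L-.070*u
R=down(y);pre=t-.065*u
bot.move_to([*pre,.30],R)
bot.servo_line([*pre,.225],velocity=.1)
z0=bot.read_tcp_pos();print(z0,bot.read_force())
dz=.225-z0[2]
bot.servo_line([*pre,.2085+dz],velocity=.05);bot.wait(.1);print(bot.read_tcp_pos(),bot.read_force())
bot.servo_line([*t,.2085+dz],velocity=.05);bot.wait(.1);print(bot.read_tcp_pos(),t,bot.read_force())
bot.servo_line([*t,.2045+dz],velocity=.02);bot.wait(.1);print(bot.read_tcp_pos(),bot.read_force(),bot.read_time())
shot("scene","sp")
```

```text
[ 0.54945451 -0.01675937  0.22583673] [ 0.01705635 -0.06252421 -6.94413442]
[ 0.549039   -0.01665899  0.20777314] [-0.67994281  0.14592133 -7.0435622 ]
[ 0.61334179 -0.00984542  0.20760528] [ 0.61358552 -0.0098365 ] [-0.02302748 -0.16574956 -6.78908199]
[ 0.61411692 -0.0098836   0.20564013] [-6.78116947  0.06293836  5.28066404] 15.025
```

Run:
```python
from h import *
t=bot.read_tcp_pos()
bot.gripper_to(1.0); print(bot.read_force())
bot.servo_line([t[0],t[1],.40],velocity=.2);bot.wait(.1)
im=shot("wrist","wp");print(bot.read_tcp_pos(),bot.read_time())
c=im[:,150:490,::-1][:300];cv2.imwrite("pics/wpc.png",cv2.resize(c,None,fx=2,fy=2,interpolation=cv2.INTER_CUBIC))
```

```text
[0.6648852  0.05752951 0.24783137]
[ 0.61381619 -0.00986268  0.39797784] 16.9083
```

View pics/wpc.png

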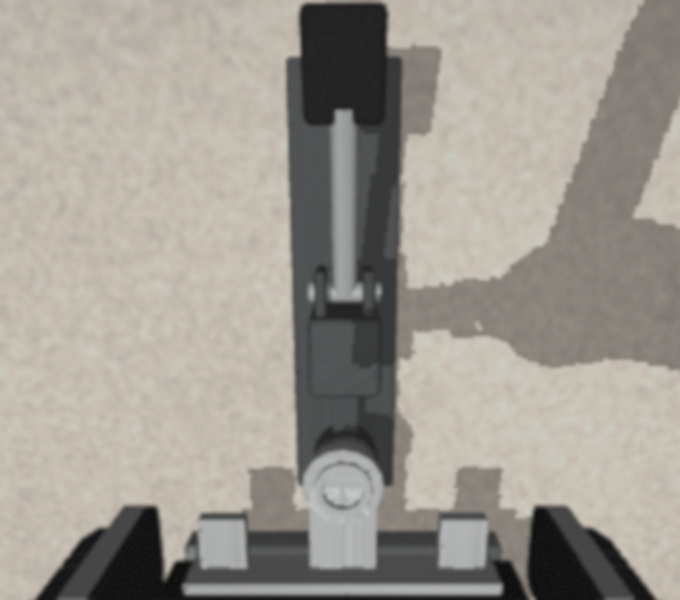

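Run:
```python
from h import *
C=load("wp");y=.105;u=np.array([np.cos(y),np.sin(y)]);v=np.array([-u[1],u[0]])
P=lambda q,z:ray(C,(q[0]/2+150,q[1]/2),z)[:2]
r=P((343,486),.063)
for n,q,z in [("hrear -20",(345,319),.068),("hfront 20",(345,396),.068),("basefront 97",(345,485),.010),("baserear -145",(344.5,58),.010),("pad -124",(344,63),.094)]:
    d=P(q,z)-r;print(n,d@u,d@v)
print(r)
```

```text
hrear -20 -0.09077718933682556 0.0009751640757009793
hfront 20 -0.051855228881738394 0.0010096840843140892
basefront 97 0.024979017641693416 0.0011740534830686216
baserear -145 -0.21466534084814248 0.0007059755045989067
pad -124 -0.1971381628302097 0.00044581863683383237
[ 0.68388165 -0.00110652]
```

```bash
cat >> h.py <<'E'
Y=.105;U=np.array([np.cos(Y),np.sin(Y)]);O=np.array([.6837,-.002])-.072*U
def tip(x,z,vel=.05): bot.servo_line([*(O+x*U),z+bot.tcp_to_tips],velocity=vel)
def arc(th,extra=0,vel=.04):
    a=.472-th;tip(-.030-.1055*np.cos(a),.046+.1055*np.sin(a)-extra,vel)
E
python3 - <<'E'
from h import *
bot.gripper_to(0,40)
bot.move_to([*(O-.124*U),.125+bot.tcp_to_tips],down(Y))
f0=np.array(bot.read_force());print(bot.read_tcp_pos(),O-.124*U)
arc(-.05)
for th in (.1,.2,.3,.4,.5):
    arc(th); print(th,bot.read_tcp_pos()[2]-bot.tcp_to_tips,np.round(np.array(bot.read_force())-f0,1))
for e in (.002,.004,.006):
    arc(.5,e,.02);bot.wait(.15);f=np.array(bot.read_force())-f0;z=bot.read_tcp_pos()[2]-bot.tcp_to_tips;print(e,z,f.round(1))
    if f[2]>20:break
bot.wait(.2);im=shot("wrist","wd");shot("scene","sd");print(bot.read_tcp_pos(),bot.read_time())
s=cv2.imread("pics/sd.png")[190:310,280:460];cv2.imwrite("pics/dn.png",np.hstack([cv2.resize(s,(480,400)),im[:,160:480,::-1][:400]]))
E
```

```text
[ 0.48963214 -0.02268299  0.29978187] [ 0.48877946 -0.02254221]
0.1 0.08406313790398079 [ 0.4 -0.3  2.9]
0.2 0.07517509647273984 [-1.7  0.2  7.9]
0.3 0.06503736724805809 [-1.2  0.6  8.9]
0.4 0.05450832436710823 [-0.4  0.1 10. ]
0.5 0.044065970893330364 [-2.2  0.9 10.5]
0.002 0.04264283027751403 [-4.2  0.5 13.6]
0.004 0.04188966280971937 [-9.   1.1 22.2]
[ 0.47820425 -0.02383503  0.21531092] 22.4917
```

View pics/dn.png

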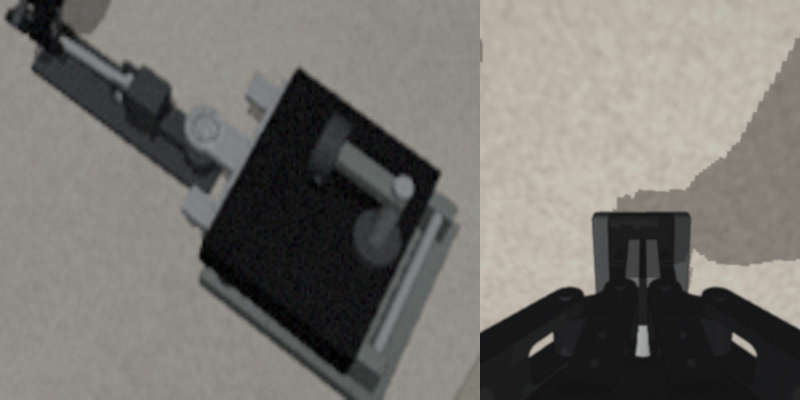

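Run:
```python
from h import *
for th in (.4,.3,.2,.1,0,-.12): arc(th,0,.05)
bot.wait(.4)
p=bot.read_tcp_pos();print(bot.read_force(),p[2]-bot.tcp_to_tips)
bot.move_to([.6138,-.0099,.40],down(Y));bot.wait(.2)
im=shot("wrist","wu");print(bot.read_time())
cv2.imwrite("pics/wuc.png",cv2.resize(im[:,150:490,::-1][:300],None,fx=2,fy=2,interpolation=cv2.INTER_CUBIC))
```

```text
[ 0.52013491 -0.42363933  0.17684198] 0.10468893423694947
26.1333
```

View pics/wuc.png

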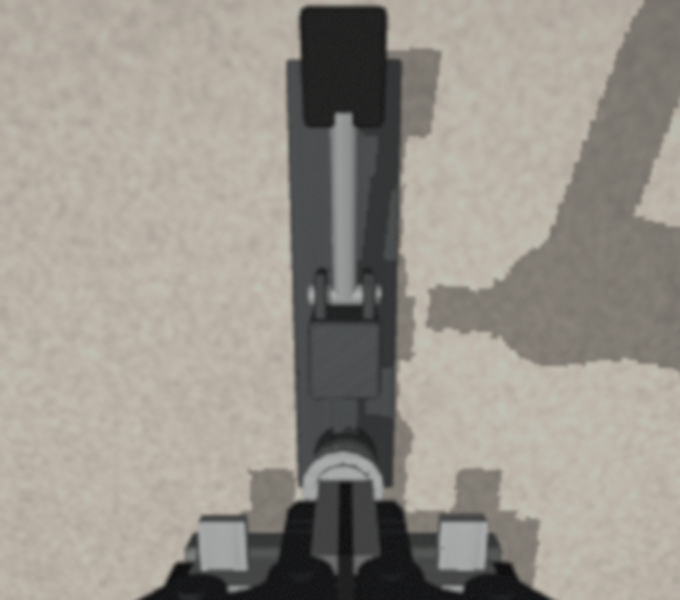

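The wrist view shows the handle back up with the pad at (343,65). The jack has not shifted relative to the lug, and the plate is down on its feet. Next is the final press.

Run:
```python
from h import *
bot.move_to([*(O-.124*U),.125+bot.tcp_to_tips],down(Y))
f0=np.array(bot.read_force())
arc(-.05)
for th in (.1,.2,.3,.4,.5): arc(th)
for e in (.002,.004,.005):
    arc(.5,e,.02);bot.wait(.3);f=np.array(bot.read_force())-f0;z=bot.read_tcp_pos()[2]-bot.tcp_to_tips;print(e,z,f.round(1))
    if f[2]>18:break
bot.wait(.5);print(bot.read_force()-f0,bot.read_tcp_pos(),bot.read_time())
if f[2]>15 and z<.0435: print(bot.sign_off())
```

```text
0.002 0.04264984718314663 [-4.   0.6 11. ]
0.004 0.04192341432168051 [-8.4  1.6 19.7]
[-8.86814899  1.16706112 20.0169777 ] [ 0.47822155 -0.02384003  0.21532221] 31.45
the job is handed in; nothing more can be done
None
```

I placed the jack with its saddle about 1 mm from the lift point, made the trial stroke with a full return, and pressed the handle down again. I handed the job in at 31.5 s, still holding the handle at its stop with about 20 N; no verdict was returned.

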